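Clamp the well plate on its bed

ROBOT

A 6-joint arm with a two-finger parallel gripper is mounted at the origin on the work surface. World frame = base frame: x ahead of the robot, y to its left, z up, the work surface at z = 0. Lengths are in m, angles in rad, forces in N, time in s.
With the tool pointing down it reaches from about 0.325 to 1 m from the base axis. Payload 5.1 kg.
Tool frame: the origin (TCP) lies between the finger pads; the fingertips stand 11 mm ahead of it and the grasp point (between the pads) lies 8 mm behind it (ctrl.tip_reach is the distance from the TCP to the fingertips, in m); z points along the fingers, y is the direction in which the jaws open and shut (so a half turn about z gives the same grasp; the last joint's range is limited). The gripper opens to 85 mm and grips with 20 to 120 N. Pads are 22 mm wide; open, the fingers measure 114 mm over their backs; the gripper's body (76 mm by 85 mm) begins 54 mm behind the grasp point. The pads swing forward as they close: fully open they stand 13 mm farther back than shut.
Start: joints at [1.166, 0.124, 1.65, -0, 1.367, -0.083], TCP at [0.206, 0.617, 0.242] pointing down, gripper open.
Joint ranges: [-2.61, 2.61], [-1.02, 2.33], [0.03, 2.71], [-1.35, 4.49], [0.32, 2.68], [-2.91, 2.91]. Speed limits (rad/s): [2.57, 2.57, 3.14, 3.14, 3.14, 3.14].

INTERFACE

Orientations are given as a 3x3 rotation matrix whose columns are the frame's x, y, z axes.
In Python, from bench import ctrl, cams gives the robot as it stands.
- The arm moves only by the shell command python3 -m jog 'ROWS' [FORCE]. ROWS is JSON, a list that holds one entry, the list of rows, each a list of 5 numbers: the closure, from -1 (fully open) to 1 (shut), then the shift along the world's x, y, z in cm, then the turn about the world's z in rad. A call has 1 to 20 rows; each row shifts and turns the pose as measured when the row begins; what a row does not reach is not made up. A row lasts 1/8 s, in which the tool goes at most 62.5 mm and 10.7 degrees, less where a joint would pass 70% of its speed; a pose out of reach is approached as far as the arm can. A call is refused whole if a number of a shift passes 6.25 or a number of a turn 0.188, either way. A call with a gripper value outside its range is refused whole. The fingers move at their own pace and stop on an object; FORCE is the grip in N (left out, the last holds). Time passes only in rows, so rows that do not move let the fingers close. It gives the time, the measured TCP pose, the force and the opening at its end, in the units of the state.
- ctrl.sense(): the state, without advancing time (a new reading comes with each control period).
- cams.read_camera(name): name is "scene" or "top"; returns (picture, depth): 384x512x3 uint8, red, green, blue; 384x512 float32, m along the optical axis (not along the pixel's ray), 0 where there is no reading.
- cams.get_calibration(name): a dict with "K" (3x3 intrinsics, pixels), "distortion" ([k1, k2, p1, p2, k3] as OpenCV has them; the pictures are not rectified), "rvec" (rotation vector, rad) and "tvec" (3), from world to camera coordinates, as OpenCV has them. Camera axes: x right, y down, z forward; pixel columns grow to the right and rows downward; lengths in m; the calibration is good to about 2 mm. A picture is of the moment at which its call begins. get_calibration takes no time and is no camera call.
- ctrl.hand_in(): hands the job in, once; it reports no verdict.
The state is a dict: "t": time; "joint_positions": joint angles; "joint_vel": joint speeds; "joint_efforts": joint torques, N m; "ee_pos": TCP position; "tcp_rot": TCP orientation; "force": force on the tool from outside, world axes, zero at the start; "moment": the same for the moment, N m; "opening": finger opening in m.
Only numpy, scipy, OpenCV 4.12 (cv2) and the standard library are available. Lean on these libraries where they do the work, as an engineer would, in place of code of your own. Each camera call takes 0.05 s, during which the arm holds its last target.

TASK

Push the well plate along its bed until it is fully home against the end stop. Then push the upright hand post of the clamp lever round, past its stiff point, until the lever snaps into lock behind the plate. Only push with the fingertips or the outside of the fingers: do not lift or tip the plate, leave the other things on the bench where they stand, and finish clear of everything.

Things in the scene. Friction and masses are not known exactly. Their poses are not given: they have to be found in the camera images.
- fixture: Low clamping fixture fixed to the bench. Origin on its lever's vertical pivot axis, at bench level; x runs along the bed to the end stop, y left, z up. 6 mm base plate; dark bed 104 mm wide, top at z = 25, from x = 66 to 202, with 8 mm high side rails 88 mm apart. Before x = 66 all but the lever's post and pin is below z = 20 (lever, spring strut): fingers can come down there to z = 25.
- stop_face (a point): Middle of the near face of the bed's low end stop (10 mm high), at x = 190, y = 0, z = 30 mm of the fixture; axes as the fixture's.
- plate_center (a point): Centre of the white 24-well plate lying loose on the bed between the rails: 127.8 mm along the bed, 85.5 across, 14.4 tall, underside at z = 25, 63 to 117 g. It starts 28 to 45 mm short of the stop, its near edge overhanging the bed; until home it blocks the clamp pin. Home, its centre is at x = 126 and near edge at x = 62 of the fixture. It slides with under 2 N.
- lever (a joint): Angle q (rad) of the straight, flat clamp lever (z = 9 to 18) about the fixture's pivot: 0 = open, as at the start; it grows clockwise seen from above; locked against its stop at 1.571. It resists with up to about 10 N at the hand post (most near 0.4), has its dead point at 1.0, springs back if let go before that, and beyond it snaps by itself to 1.571 and stays.
- lever_post (a point): On the axis of the lever's upright steel hand post, at z = 40; 18 mm diameter, top at z = 60. At lever angle q it stands at x = -90 sin q, y = -90 cos q (mm, fixture's frame): it goes from the fixture's -y side (open) round to its -x side, towards the robot (locked), so it is pushed from its +x side.
- clamp_pin (a point): Top of the upright clamp pin on the lever's other end, z = 40; 10 mm diameter. At lever angle q it stands at x = 55 sin q, y = 55 cos q (mm, fixture's frame). Locked, it stands 2 mm behind the middle of the plate's near edge.
- bottle: Bystander: small white plastic bottle, 44 mm diameter, 95 mm tall, standing near the fixture. Origin at the centre of its underside.
- canister: Bystander: dark metal round canister, 38 mm diameter, 55 mm tall, standing near the fixture. Origin at the centre of its underside.
- beaker: Bystander: small glass beaker, 54 mm diameter at the rim, 65 mm tall, standing near the fixture. Origin at the centre of its underside.
- dish: Bystander: flat clear round dish, 92 mm diameter, 16 mm tall. Origin at the centre of its underside.
- tube_rack: Bystander: rack of capped tubes, 75 x 150 mm, 80 mm tall. Origin at the centre of its underside.
- tip_box: Bystander: box with lid, 122 x 87 mm, 73 mm tall. Origin at the centre of its underside.
There are look-alikes about, which are no part of the job. What is shaped like the part that bears plate_center but pink or purple is not meant.

How it is judged:
By the outcome, as a careful person would: the job done as asked, in the order asked, and still so for the second after the job is handed in, with the robot touching nothing.
It also fails if it takes over 48 s, if anything falls off the work surface, if the arm or the gripper's body presses on something with over 40 N, if the wrist force passes 120 N, or if a joint passes its speed limit or range.

## Working session

There is one attempt and no reset: what is moved stays moved. The work goes in short steps, Python scripts to look and compute and a shell command to move; the robot and the scene stay as the last step left them, time stands still between calls to the robot, and variables do not carry over. Pictures are saved under pics/ and viewed, and the job is handed in when it is done.

```bash
ls; mkdir -p pics; python3 - <<'E'
from bench import ctrl,cams
import cv2,numpy as np
s=ctrl.sense();print(s['t'],s['ee_pos'],s['tcp_rot'],s['force'],s['opening'],ctrl.tip_reach)
for n in('scene','top'):
    p,d=cams.read_camera(n);cv2.imwrite(f'pics/{n}0.png',p[:,:,::-1]);np.savez(f'{n}0.npz',p=p,d=d)
    c=cams.get_calibration(n);print(n,c)
E
```

```text
pics
0.0 [0.20536699 0.6160702  0.24105683] [[-9.48655600e-01  3.16309663e-01 -8.66172725e-04]
 [ 3.16310777e-01  9.48653678e-01 -1.92113775e-03]
 [ 2.14023508e-04 -2.09647785e-03 -9.99997779e-01]] [ 0.06886719 -0.22125902  0.01473054] 0.08512176166827871 0.011
scene {'K': array([[408.20266545,   0.        , 261.59171388],
       [  0.        , 408.20266545, 197.25881816],
       [  0.        ,   0.        ,   1.        ]]), 'distortion': array([0.04168628, 0.        , 0.        , 0.        , 0.        ]), 'rvec': array([ 1.98271925,  1.21240934, -0.57231255]), 'tvec': array([-0.23713618, -0.24348578,  1.75714064])}
top {'K': array([[396.41163952,   0.        , 255.65019604],
       [  0.        , 396.41163952, 183.77390065],
       [  0.        ,   0.        ,   1.        ]]), 'distortion': array([0.03382622, 0.        , 0.        , 0.        , 0.        ]), 'rvec': array([ 2.16663229, -2.13036757,  0.13574423]), 'tvec': array([0.00260405, 0.55099209, 1.1789655 ])}
```

View pics/top0.png

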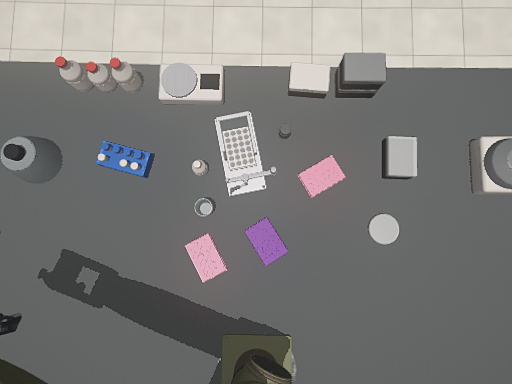

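View pics/scene0.png

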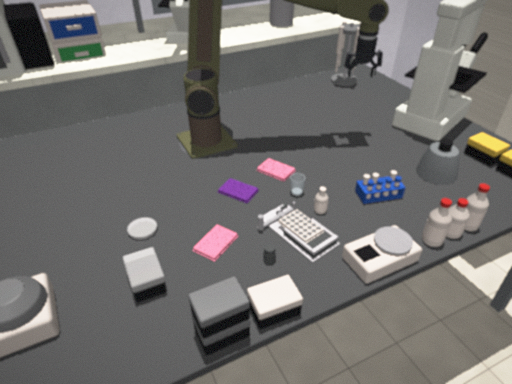

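The top view shows the fixture at about (240,155), with the white plate on its dark bed and the lever post near (273,170). The pink plates at (206,257) and (321,176) and the purple one at (266,241) are look-alikes. I'll enlarge the fixture to confirm this.

```bash
cat > h.py <<'E'
import cv2,numpy as np
from bench import ctrl,cams
def cal(n):
    c=cams.get_calibration(n);return c['K'],c['distortion'],np.array(c['rvec']),np.array(c['tvec'])
def proj(n,P):
    K,D,r,t=cal(n);return cv2.projectPoints(np.array(P,float).reshape(-1,3),r,t,K,D)[0].reshape(-1,2)
def back(n,uv,z):
    K,D,r,t=cal(n);R=cv2.Rodrigues(r)[0]
    x=cv2.undistortPoints(np.array(uv,float).reshape(-1,1,2),K,D).reshape(-1,2)
    d=np.c_[x,np.ones(len(x))]@R;o=-R.T@t
    return o+d*((z-o[2])/d[:,2])[:,None]
def world(n,uv,depth):
    K,D,r,t=cal(n);R=cv2.Rodrigues(r)[0]
    x=cv2.undistortPoints(np.array(uv,float).reshape(-1,1,2),K,D).reshape(-1,2)
    return (np.c_[x,np.ones(len(x))]*np.array(depth).reshape(-1,1)-t)@R
def crop(p,x0,y0,w,h,s,f):
    cv2.imwrite(f,cv2.resize(p[y0:y0+h,x0:x0+w,::-1],None,fx=s,fy=s,interpolation=cv2.INTER_CUBIC))
E
python3 - <<'E'
from h import *
p=np.load('top0.npz')['p'];crop(p,185,100,110,120,5,'pics/c1.png')
p=np.load('scene0.npz')['p'];crop(p,240,170,110,100,6,'pics/c2.png')
E
```

```text
(no output)
```

View pics/c1.png

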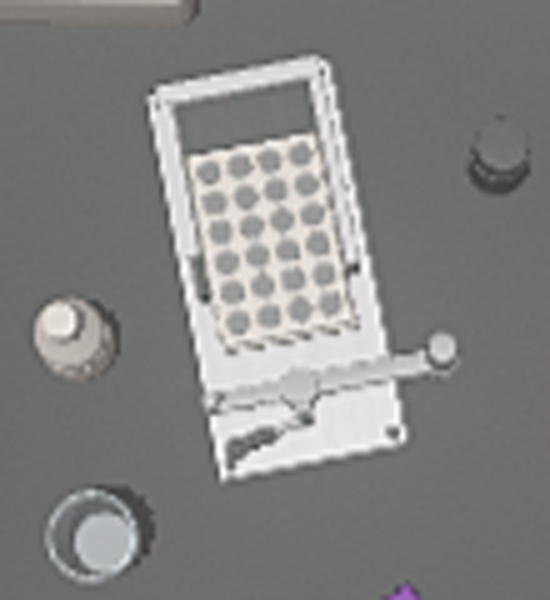

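View pics/c2.png

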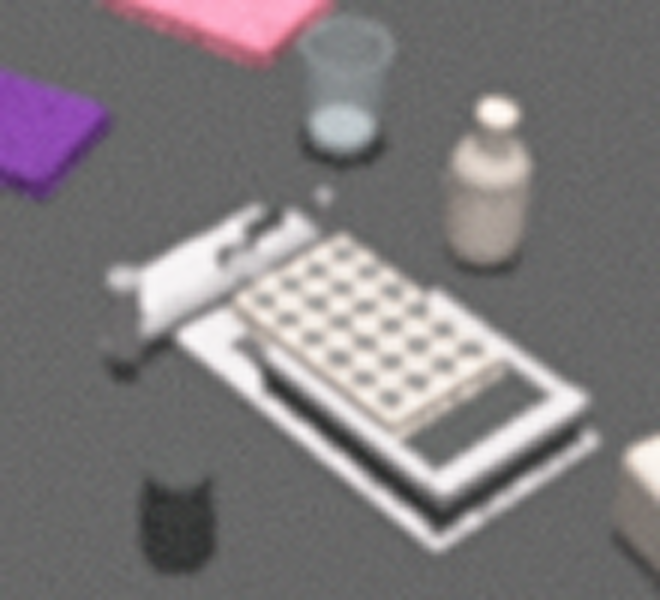

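```bash
cat > fit.py <<'E'
from h import *
from scipy.optimize import least_squares
def T(q,P): # q x,y,th
    P=np.array(P,float)/1000;c,s=np.cos(q[2]),np.sin(q[2])
    return np.c_[q[0]+c*P[:,0]-s*P[:,1],q[1]+s*P[:,0]+c*P[:,1],P[:,2]]
def uv(xy,x0,y0,s): return (np.array(xy,float)+.5)/s-.5+[x0,y0]
E
python3 - <<'E'
from fit import *
M=[[202,52,35],[202,-52,35],[0,-90,60],[0,0,20]]
U=uv([[150,95],[328,60],[442,348],[300,385]],185,100,5)
r=least_squares(lambda q:(proj('top',T(q,M))-U).ravel(),[.5,.05,0])
q=r.x;print(q,r.fun.reshape(-1,2))
# scene refine
M2=[[202,52,35],[202,-52,35],[0,-90,60],[0,55,40]]
U2=uv([[590,397],[440,490],[123,277],[323,196]],240,170,6)
print(proj('scene',T(q,M2))-U2)
r2=least_squares(lambda q:np.r_[(proj('top',T(q,M))-U).ravel(),(proj('scene',T(q,M2))-U2).ravel()],q)
print(r2.x,r2.fun.reshape(-1,2))
# plate corners top view z=39.4
Pt=back('top',uv([[188,157],[312,132],[358,320],[228,345]],185,100,5),.0394)
q=r2.x
c,s=np.cos(q[2]),np.sin(q[2]);R=np.array([[c,-s],[s,c]])
print('plate corners fixt',(Pt[:,:2]-q[:2])@R*1000)
d=np.load('top0.npz')['d'];p=np.load('top0.npz')['p'].copy()
I=cv2.resize(p[100:220,185:295,::-1],None,fx=5,fy=5,interpolation=cv2.INTER_CUBIC)
for P in M+[[0,55,40],[190,44,35],[190,-44,35],[66,52,25],[66,-52,25],[0,-90,10]]:
    a=(proj('top',T(q,[P]))[0]-[185,100]+.5)*5-.5;cv2.circle(I,tuple(int(v) for v in a),3,(0,0,255),-1)
cv2.imwrite('pics/ov.png',I)
for nm,xy,z in [('bottle',(62,318),.095),('beaker',(90,535),.065),('can',(502,145),.055)]:
    w=back('top',uv([xy],185,100,5),z)[0];print(nm,w,(w[:2]-q[:2])@R*1000)
E
```

```text
[0.57250519 0.04661915 0.21448338] [[ 1.29042855 -1.01095478]
 [-1.82778123 -0.33732963]
 [ 0.44334095  0.46657983]
 [ 0.07227106  0.84152801]]
[[-0.51702147 -0.49251577]
 [ 0.55035558 -0.30287313]
 [ 0.28791256 -0.86337693]
 [ 0.11958496 -1.08137233]]
[0.57327643 0.04600409 0.21439134] [[ 1.49897019 -1.24867636]
 [-1.62150515 -0.57151528]
 [ 0.650406    0.2207726 ]
 [ 0.27465979  0.60013081]
 [-0.5381068  -0.26776422]
 [ 0.51109755 -0.06054189]
 [ 0.22402795 -0.66163985]
 [ 0.08010842 -0.89733199]]
plate corners fixt [[153.74338214  41.20550744]
 [154.2225194  -37.6564415 ]
 [ 31.71216061 -42.44919766]
 [ 32.13835475  39.06828162]]
bottle [0.60125819 0.18488901 0.095     ] [ 56.88930133 129.75209899]
beaker [0.47603013 0.16818707 0.065     ] [-69.02518033 140.07515006]
can [ 0.72108654 -0.07553069  0.055     ] [ 118.56930111 -150.19937493]
```

View pics/ov.png

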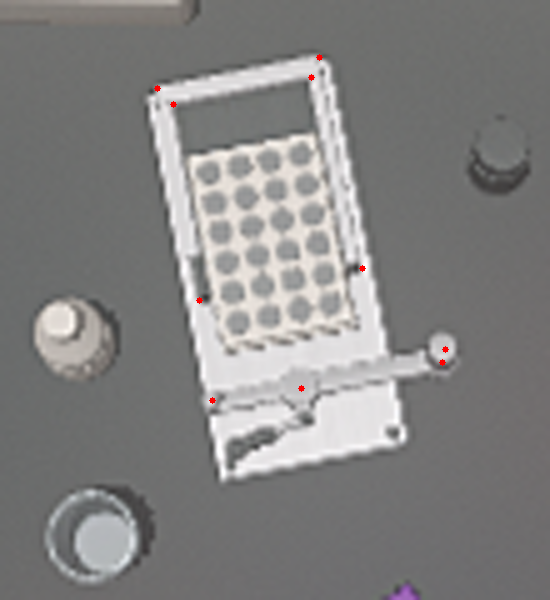

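The crop confirms it: the white plate at (238,148) full-frame lies on the bed. The pink and purple plates lie loose on the bench. The fixture is at about (0.573, 0.046) with yaw 0.214, and the plate is about 33 mm short of the stop. I'm moving above the near side with the gripper shutting and tool x along the bed.

```bash
python3 -m jog '[[[1,2.6,-4,0,0.04],[1,2.6,-4,0,0.04],[1,2.6,-4,0,0.04],[1,2.6,-4,0,0.04],[1,2.6,-4,0,0.04],[1,2.6,-4,0,0.04],[1,2.6,-4,0,0.04],[1,2.6,-4,0,0.04],[1,2.6,-4,0,0.04],[1,2.6,-4,0,0.04],[1,2.6,-4,0,0.04],[1,2.6,-4,0,0.04],[1,0,0,0,0],[1,0,0,0,0]]]' 30; cat > st.py <<'E'
from fit import *
import sys
q=np.array([0.57328,0.0460,0.2144])
s=ctrl.sense();e=s['ee_pos'];c,sn=np.cos(q[2]),np.sin(q[2])
R=np.array([[c,-sn],[sn,c]]);f=(e[:2]-q[:2])@R*1000
y=s['tcp_rot'][:,1];print('t',s['t'],'ee',e.round(4),'fix mm',f.round(1),'tipz',round(e[2]*1000-11,1),'yaw',np.arctan2(y[1],y[0]).round(3),'F',s['force'].round(2),'Ffix',(s['force'][:2]@R).round(2),'open',s['opening'],'j',np.round(s['joint_positions'],2))
if len(sys.argv)>2:
    t=np.array([float(sys.argv[1]),float(sys.argv[2])])
    print('delta cm to fixture target',(R@(t-f)/10).round(2))
E
python3 st.py 3 0
```

```text
t: 1.85
ee_pos: [0.5207, 0.118, 0.2333]
tcp_rot: [[-0.985, -0.175, -0.006], [-0.175, 0.985, -0.008], [0.007, -0.007, -1.0]]
force: [0.9, 0.6, -0.2]
opening: 0.0001
t 1.85 ee [0.5207 0.118  0.2333] fix mm [-36.   81.5] tipz 222.3 yaw 1.747 F [ 0.87  0.63 -0.19] Ffix [0.99 0.43] open 6.323739829871189e-05 j [ 0.13 -0.12  1.91 -0.01  1.36 -1.62]
delta cm to fixture target [ 5.55 -7.14]
```

```bash
python3 -m jog '[[[1,2.8,-3.5,-2,0.02],[1,2.8,-3.5,-2,0.02],[1,0,0,-3,0],[1,0,0,-3,0],[1,0,0,-2,0],[1,0,0,0,0],[1,0,0,0,0]]]'; python3 st.py 3 0
```

```text
t: 2.72
ee_pos: [0.5764, 0.0542, 0.1118]
tcp_rot: [[-0.974, -0.226, -0.002], [-0.226, 0.974, -0.006], [0.003, -0.006, -1.0]]
force: [0.6, -0.0, 0.7]
opening: -0.0
t 2.725 ee [0.5764 0.0542 0.1118] fix mm [4.8 7.4] tipz 100.8 yaw 1.799 F [ 0.56 -0.02  0.72] Ffix [ 0.54 -0.14] open -2.01890208105871e-05 j [ 0.    0.09  1.92 -0.01  1.14 -1.79]
delta cm to fixture target [-0.02 -0.76]
```

```bash
python3 - <<'E'
from h import *
for n,b in(('top',(185,90,110,120,5)),('scene',(230,150,130,120,5))):
    p,d=cams.read_camera(n);np.savez(f'{n}1.npz',p=p,d=d);crop(p,*b,f'pics/{n}1.png')
E
```

```text
(no output)
```

View pics/scene1.png

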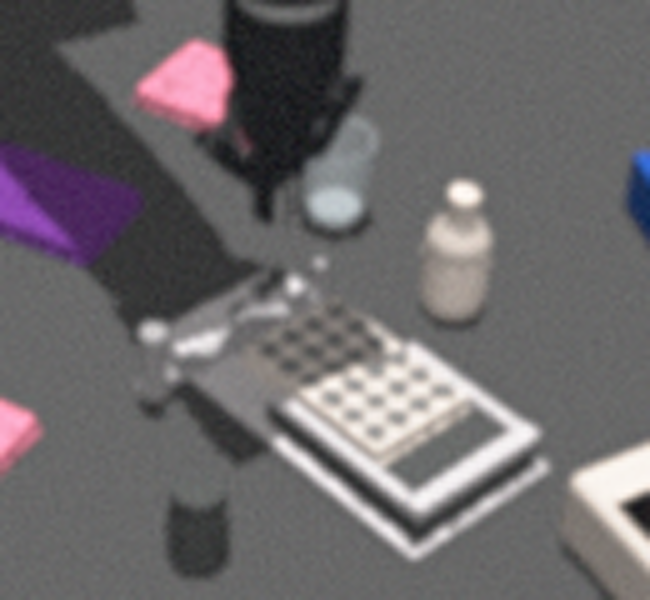

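The scene view shows the fingertips at crop (262,215), above the lever hub and short of the plate's near edge at about (250,345). The knuckles stick out along the jaw axis, so pushing with the flat sides is right. Descending now.

```bash
python3 -m jog '[[[1,-0.3,-0.4,-2.5,-0.01],[1,0,-0.4,-2.5,0],[1,0,0,-1.5,0],[1,0,0,-0.5,0],[1,0,0,0,0]]]'; python3 st.py 3 0
```

```text
t: 3.45
ee_pos: [0.5782, 0.0463, 0.047]
tcp_rot: [[-0.976, -0.216, 0.011], [-0.216, 0.976, -0.006], [-0.009, -0.009, -1.0]]
force: [0.2, -0.9, 0.7]
opening: -0.0001
t 3.45 ee [0.5782 0.0463 0.047 ] fix mm [ 4.9 -0.8] tipz 36.0 yaw 1.788 F [ 0.2  -0.9   0.67] Ffix [ 0.   -0.92] open -0.0001460557788228041 j [-0.01  0.17  1.96 -0.01  1.01 -1.79]
delta cm to fixture target [-0.2   0.04]
```

```bash
python3 -m jog '[[[1,0,0.05,-0.5,0],[1,0,0,-0.3,0],[1,0.5,0.11,0,0],[1,0.5,0.11,0,0],[1,0.5,0.11,0,0],[1,0.5,0.11,0,0],[1,0.5,0.11,0,0]]]'; python3 st.py 49 0
```

```text
t: 4.32
ee_pos: [0.6064, 0.0529, 0.0407]
tcp_rot: [[-0.976, -0.216, 0.014], [-0.216, 0.976, -0.007], [-0.012, -0.009, -1.0]]
force: [-1.4, -0.6, 0.6]
opening: -0.0001
t 4.325 ee [0.6064 0.0529 0.0407] fix mm [33.8 -0.3] tipz 29.7 yaw 1.789 F [-1.36 -0.58  0.64] Ffix [-1.45 -0.28] open -0.0001300722216435602 j [ 0.    0.23  1.89 -0.01  1.   -1.78]
delta cm to fixture target [1.48 0.36]
```

```bash
python3 -m jog '[[[1,0.4,0.09,0,0],[1,0.4,0.09,0,0],[1,0.2,0.04,0,0]]]'; python3 st.py 49 0;python3 -m jog '[[[1,0.2,0.04,0,0],[1,0.2,0.04,0,0]]]'|grep -E 'ee|force'; python3 st.py 49 0
```

```text
t: 4.7
ee_pos: [0.6173, 0.0553, 0.0407]
tcp_rot: [[-0.976, -0.216, 0.014], [-0.216, 0.976, -0.007], [-0.012, -0.009, -1.0]]
force: [-0.7, 0.1, -0.1]
opening: -0.0001
t 4.7 ee [0.6173 0.0553 0.0407] fix mm [45.  -0.3] tipz 29.7 yaw 1.789 F [-0.67  0.12 -0.06] Ffix [-0.63  0.26] open -9.289789988723179e-05 j [ 0.01  0.25  1.87 -0.01  1.01 -1.78]
delta cm to fixture target [0.39 0.12]
ee_pos: [0.6214, 0.0561, 0.0407]
force: [-0.5, 0.3, 0.3]
t 4.95 ee [0.6214 0.0561 0.0407] fix mm [49.2 -0.4] tipz 29.7 yaw 1.789 F [-0.46  0.34  0.3 ] Ffix [-0.37  0.43] open 0.0005331432548359239 j [ 0.01  0.26  1.86 -0.01  1.01 -1.78]
delta cm to fixture target [-0.03  0.03]
```

```bash
python3 -m jog '[[[1,0.15,0.03,0,0]]]'|grep force; python3 st.py 49 0;python3 -m jog '[[[1,0.15,0.03,0,0]]]'|grep -E 'force'; python3 st.py 49 0
```

```text
force: [-0.9, 0.1, 0.4]
t 5.075 ee [0.623  0.0564 0.0407] fix mm [50.8 -0.4] tipz 29.7 yaw 1.789 F [-0.92  0.08  0.41] Ffix [-0.88  0.28] open 0.00024272640350423322 j [ 0.01  0.26  1.85 -0.01  1.01 -1.78]
delta cm to fixture target [-0.18  0.  ]
force: [-0.5, -0.1, 0.7]
t 5.2 ee [0.6245 0.0567 0.0407] fix mm [52.3 -0.4] tipz 29.7 yaw 1.789 F [-0.5  -0.07  0.67] Ffix [-0.5   0.04] open -0.00010017722732167856 j [ 0.01  0.27  1.85 -0.01  1.01 -1.78]
delta cm to fixture target [-0.34 -0.03]
```

```bash
python3 - <<'E'
from h import *
for n,b in(('top',(185,90,110,120,5)),('scene',(230,150,130,120,5))):
    p,d=cams.read_camera(n);np.savez(f'{n}2.npz',p=p,d=d);crop(p,*b,f'pics/{n}2.png')
E
```

```text
(no output)
```

View pics/scene2.png

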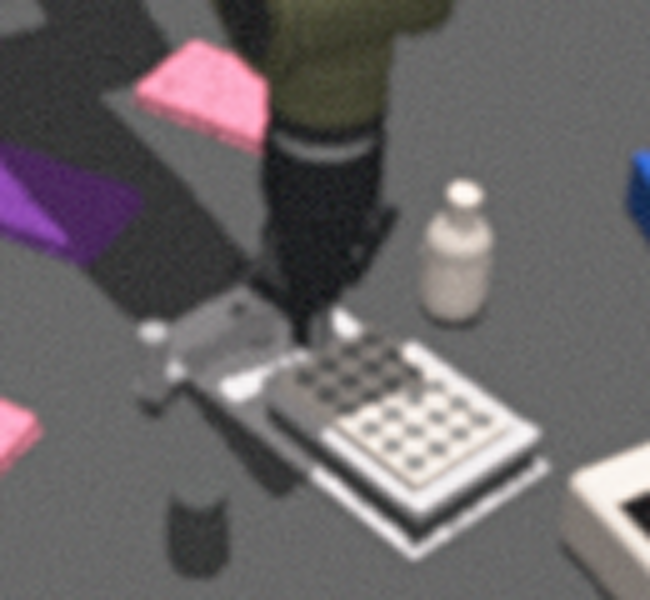

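The plate's far edge (crop ~(415,480) to (510,430)) is almost at the stop, but the force shows no contact yet. I'm continuing in small steps.

```bash
for i in 1; do python3 -m jog '[[[1,0.15,0.03,0,0]]]'|grep force; python3 st.py; done; python3 -m jog '[[[1,0.15,0.03,0,0]]]'|grep -E 'force'; python3 st.py
```

```text
force: [-8.5, -2.1, 4.4]
t 5.425 ee [0.6248 0.0569 0.0406] fix mm [52.6 -0.4] tipz 29.6 yaw 1.789 F [-8.51 -2.07  4.41] Ffix [-8.75 -0.21] open 0.00013269362154867323 j [ 0.01  0.27  1.85 -0.01  1.02 -1.78]
force: [-6.2, -2.0, 4.9]
t 5.55 ee [0.6248 0.0568 0.0404] fix mm [52.6 -0.4] tipz 29.4 yaw 1.789 F [-6.19 -1.99  4.85] Ffix [-6.48 -0.63] open 1.7276723005458697e-05 j [ 0.01  0.27  1.84 -0.01  1.02 -1.78]
```

There is firm contact at 8.7 N, and the tool has stopped at x = 52.6, so the plate is home. I'll back off, rise, and look.

```bash
python3 -m jog '[[[1,-1,-0.22,0,0],[1,-1,-0.22,0,0],[1,0,0,3,0],[1,0,0,4,0],[1,0,-3,2,0],[1,0,-3,0,0],[1,0,-3,0,0],[1,0,0,0,0]]]'|grep -E 'force'; python3 st.py 33 -92;python3 - <<'E'
from h import *
for n,b in(('top',(185,90,110,120,5)),('scene',(230,150,130,120,5))):
    p,d=cams.read_camera(n);np.savez(f'{n}3.npz',p=p,d=d);crop(p,*b,f'pics/{n}3.png')
E
```

```text
force: [-0.8, 0.5, 0.1]
t 6.55 ee [ 0.6006 -0.04    0.133 ] fix mm [  8.3 -89.9] tipz 122.0 yaw 1.79 F [-0.84  0.48  0.08] Ffix [-0.72  0.65] open 0.00032908506245896504 j [-0.15  0.11  1.86 -0.01  1.16 -1.94]
delta cm to fixture target [2.45 0.32]
```

View pics/scene3.png

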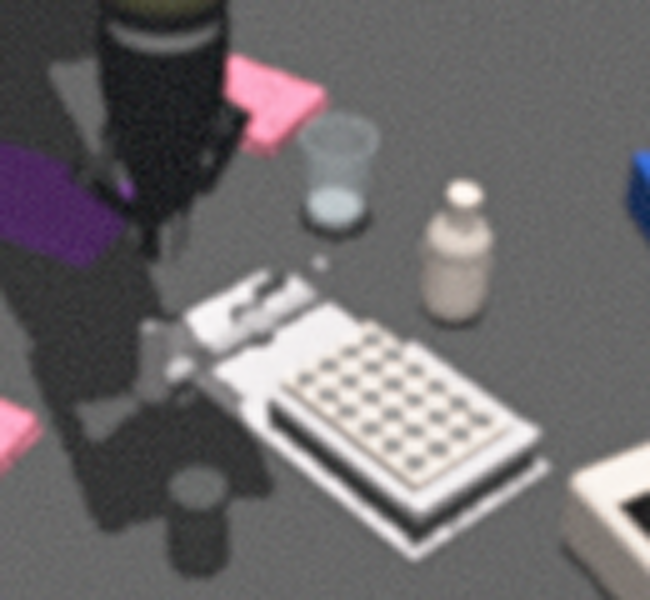

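View pics/top3.png

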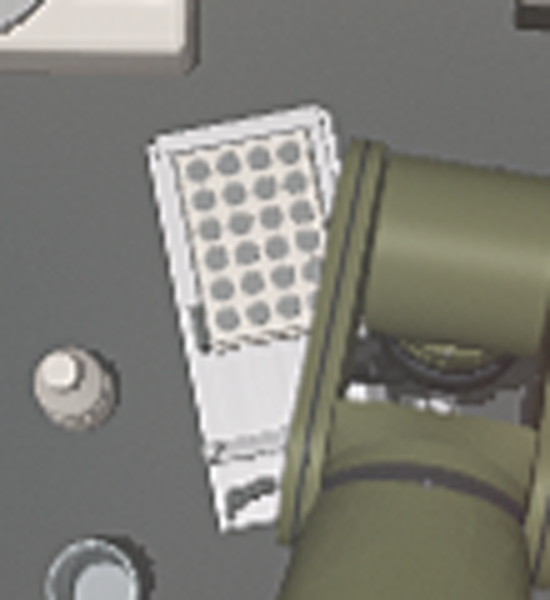

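The plate lies flat against the stop, with its far edge at top crop (175,152)–(305,130) and no dark gap left. Next I'll go to the post's +x side and descend.

```bash
python3 -m jog '[[[1,1.3,0.15,0,0],[1,1.3,0.15,0,0],[1,0,0,0,0]]]'|grep -E 'force'; python3 st.py 35 -92; python3 -m jog '[[[1,0,0,-3,0],[1,0,0,-3,0],[1,0,0,-2,0],[1,0,0,-0.5,0],[1,0,0,0,0]]]'|grep -E 'force'; python3 st.py 35 -92
```

```text
force: [-0.3, 1.1, 0.4]
t 7.025 ee [ 0.6283 -0.0328  0.1322] fix mm [ 37.  -88.7] tipz 121.2 yaw 1.795 F [-0.26  1.07  0.42] Ffix [-0.03  1.1 ] open -2.6251326683668e-05 j [-0.14  0.16  1.8  -0.01  1.17 -1.93]
delta cm to fixture target [-0.12 -0.37]
force: [0.3, 0.1, -0.3]
t 7.65 ee [ 0.6301 -0.0312  0.0458] fix mm [ 39.1 -87.5] tipz 34.8 yaw 1.797 F [ 0.34  0.06 -0.26] Ffix [ 0.35 -0.01] open 0.00019153175069946867 j [-0.13  0.27  1.84 -0.01  1.02 -1.93]
delta cm to fixture target [-0.3  -0.52]
```

```bash
python3 - <<'E'
from h import *
for n,b in(('scene',(230,150,130,120,5)),):
    p,d=cams.read_camera(n);np.savez(f'{n}4.npz',p=p,d=d);crop(p,*b,f'pics/{n}4.png')
E
```

```text
(no output)
```

View pics/scene4.png

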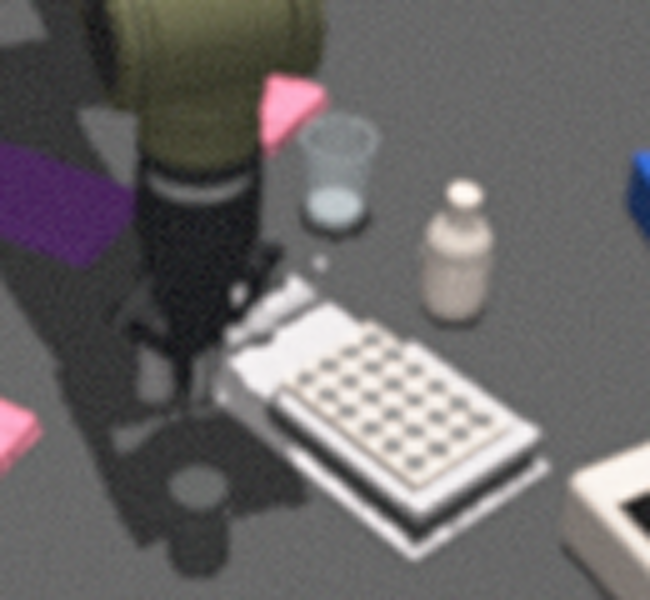

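The scene view shows the fingers at crop (190,400), just on the +x side of the post at (155,375). Next I'll work out the arc steps.

```bash
cat > arc.py <<'E'
from st import *
d=20;prev=None
y=s['tcp_rot'][:,1];yaw=np.arctan2(y[1],y[0])
def C(a): return np.array([-90*np.sin(a)+d*np.cos(a),-90*np.cos(a)-d*np.sin(a)])
# q if touching
for a in np.arange(0,1.61,.1):
    w=q[:2]+R@C(a)/1000
    print(round(a,1),'from here cm',((w-e[:2])*100).round(2),'turn',round(2*0+1.785-a-yaw,2),'step',None if prev is None else ((w-prev)*100).round(2));prev=w
E
python3 arc.py
```

```text
t 7.7 ee [ 0.6302 -0.0312  0.0461] fix mm [ 39.2 -87.6] tipz 35.1 yaw 1.797 F [-0.68  0.31  0.34] Ffix [-0.6   0.45] open -1.06462655269744e-05 j [-0.13  0.27  1.84 -0.01  1.02 -1.93]
0.0 from here cm [-1.83 -0.64] turn -0.01 step None
0.1 from here cm [-2.68 -0.99] turn -0.11 step [-0.85 -0.34]
0.2 from here cm [-3.57 -1.25] turn -0.21 step [-0.88 -0.26]
0.3 from here cm [-4.47 -1.41] turn -0.31 step [-0.91 -0.17]
0.4 from here cm [-5.39 -1.49] turn -0.41 step [-0.92 -0.08]
0.5 from here cm [-6.31 -1.47] turn -0.51 step [-0.92  0.02]
0.6 from here cm [-7.23 -1.37] turn -0.61 step [-0.92  0.11]
0.7 from here cm [-8.13 -1.17] turn -0.71 step [-0.9  0.2]
0.8 from here cm [-9.   -0.88] turn -0.81 step [-0.88  0.29]
0.9 from here cm [-9.85 -0.51] turn -0.91 step [-0.84  0.37]
1.0 from here cm [-10.65  -0.05] turn -1.01 step [-0.8   0.46]
1.1 from here cm [-11.4    0.48] turn -1.11 step [-0.75  0.53]
1.2 from here cm [-12.09   1.09] turn -1.21 step [-0.69  0.61]
1.3 from here cm [-12.72   1.76] turn -1.31 step [-0.63  0.67]
1.4 from here cm [-13.29   2.49] turn -1.41 step [-0.56  0.73]
1.5 from here cm [-13.77   3.27] turn -1.51 step [-0.48  0.78]
1.6 from here cm [-14.17   4.1 ] turn -1.61 step [-0.4   0.83]
```

```bash
python3 -m jog '[[[1,-0.9,-0.3,-0.3,0],[1,-0.9,-0.3,0,0],[1,-0.85,-0.35,0,-0.1]]]'|grep -E 'force'; python3 arc.py | head -4; python3 -m jog '[[[1,-0.9,-0.25,0,-0.1],[1,-0.9,-0.17,0,-0.1]]]'|grep -E 'force'; python3 arc.py
```

```text
force: [2.5, 1.5, -2.3]
t 8.075 ee [ 0.6047 -0.0413  0.0458] fix mm [ 12.1 -92. ] tipz 34.8 yaw 1.694 F [ 2.54  1.53 -2.31] Ffix [2.8  0.95] open -1.925917201705157e-05 j [-0.15  0.22  1.9  -0.01  1.01 -1.84]
0.0 from here cm [0.73 0.36] turn 0.09 step None
0.1 from here cm [-0.13  0.02] turn -0.01 step [-0.85 -0.34]
0.2 from here cm [-1.01 -0.24] turn -0.11 step [-0.88 -0.26]
force: [5.8, 0.3, -3.0]
t 8.325 ee [ 0.5886 -0.0461  0.0477] fix mm [ -4.6 -93.3] tipz 36.7 yaw 1.486 F [ 5.8   0.32 -2.99] Ffix [ 5.73 -0.92] open 0.00023685669337460846 j [-0.17  0.18  1.94 -0.01  0.99 -1.65]
0.0 from here cm [2.33 0.84] turn 0.3 step None
0.1 from here cm [1.48 0.5 ] turn 0.2 step [-0.85 -0.34]
0.2 from here cm [0.59 0.24] turn 0.1 step [-0.88 -0.26]
0.3 from here cm [-0.31  0.07] turn -0.0 step [-0.91 -0.17]
0.4 from here cm [-1.23 -0.  ] turn -0.1 step [-0.92 -0.08]
0.5 from here cm [-2.15  0.01] turn -0.2 step [-0.92  0.02]
0.6 from here cm [-3.07  0.12] turn -0.3 step [-0.92  0.11]
0.7 from here cm [-3.97  0.32] turn -0.4 step [-0.9  0.2]
0.8 from here cm [-4.84  0.61] turn -0.5 step [-0.88  0.29]
0.9 from here cm [-5.68  0.98] turn -0.6 step [-0.84  0.37]
1.0 from here cm [-6.49  1.43] turn -0.7 step [-0.8   0.46]
1.1 from here cm [-7.24  1.97] turn -0.8 step [-0.75  0.53]
1.2 from here cm [-7.93  2.57] turn -0.9 step [-0.69  0.61]
1.3 from here cm [-8.56  3.24] turn -1.0 step [-0.63  0.67]
1.4 from here cm [-9.12  3.98] turn -1.1 step [-0.56  0.73]
1.5 from here cm [-9.61  4.76] turn -1.2 step [-0.48  0.78]
1.6 from here cm [-10.01   5.59] turn -1.3 step [-0.4   0.83]
```

```bash
python3 -m jog '[[[1,-1,0,-0.2,-0.1],[1,-1,0,-0.15,-0.1],[1,-1,0.1,-0.15,-0.1]]]'|grep -E 'force'; python3 arc.py | tail -15
```

```text
force: [8.5, -0.6, -4.2]
0.2 from here cm [2.9  0.39] turn 0.41 step [-0.88 -0.26]
0.3 from here cm [1.99 0.22] turn 0.31 step [-0.91 -0.17]
0.4 from here cm [1.08 0.14] turn 0.21 step [-0.92 -0.08]
0.5 from here cm [0.15 0.16] turn 0.11 step [-0.92  0.02]
0.6 from here cm [-0.76  0.27] turn 0.01 step [-0.92  0.11]
0.7 from here cm [-1.66  0.47] turn -0.09 step [-0.9  0.2]
0.8 from here cm [-2.54  0.75] turn -0.19 step [-0.88  0.29]
0.9 from here cm [-3.38  1.13] turn -0.29 step [-0.84  0.37]
1.0 from here cm [-4.18  1.58] turn -0.39 step [-0.8   0.46]
1.1 from here cm [-4.93  2.11] turn -0.49 step [-0.75  0.53]
1.2 from here cm [-5.63  2.72] turn -0.59 step [-0.69  0.61]
1.3 from here cm [-6.26  3.39] turn -0.69 step [-0.63  0.67]
1.4 from here cm [-6.82  4.12] turn -0.79 step [-0.56  0.73]
1.5 from here cm [-7.3   4.91] turn -0.89 step [-0.48  0.78]
1.6 from here cm [-7.71  5.74] turn -0.99 step [-0.4   0.83]
```

```bash
python3 -m jog '[[[1,-1,0.25,-0.15,-0.08],[1,-1,0.3,-0.15,-0.1],[1,-0.95,0.35,-0.15,-0.1]]]'|grep -E 'force'; python3 arc.py | (head -1; tail -12)
```

```text
force: [5.3, -1.9, -2.0]
t 9.075 ee [ 0.5415 -0.0422  0.0484] fix mm [-49.8 -79.4] tipz 37.4 yaw 0.884 F [ 5.28 -1.9  -2.03] Ffix [ 4.75 -2.98] open -5.533509440054232e-05 j [-0.16  0.06  2.07 -0.05  0.95 -1.02]
```

```bash
python3 -m jog '[[[1,-0.95,0.5,-0.2,-0.1],[1,-0.9,0.55,-0.15,-0.1]]]'|grep -E 'force'; python3 arc.py >a.txt;head -1 a.txt; tail -9 a.txt
```

```text
force: [1.1, -1.4, 0.9]
t 9.325 ee [ 0.525  -0.0339  0.0483] fix mm [-64.2 -67.8] tipz 37.3 yaw 0.677 F [ 1.13 -1.42  0.95] Ffix [ 0.8  -1.63] open 0.00018892850082546686 j [-0.14  0.03  2.11 -0.07  0.94 -0.78]
0.8 from here cm [ 1.53 -0.61] turn 0.31 step [-0.88  0.29]
0.9 from here cm [ 0.68 -0.24] turn 0.21 step [-0.84  0.37]
1.0 from here cm [-0.12  0.22] turn 0.11 step [-0.8   0.46]
1.1 from here cm [-0.87  0.75] turn 0.01 step [-0.75  0.53]
1.2 from here cm [-1.56  1.35] turn -0.09 step [-0.69  0.61]
1.3 from here cm [-2.2   2.03] turn -0.19 step [-0.63  0.67]
1.4 from here cm [-2.76  2.76] turn -0.29 step [-0.56  0.73]
1.5 from here cm [-3.24  3.54] turn -0.39 step [-0.48  0.78]
1.6 from here cm [-3.64  4.37] turn -0.49 step [-0.4   0.83]
```

Nearly at the dead point (q ≈ 0.98) and the force is falling. I'm pushing on past it.

```bash
python3 -m jog '[[[1,-0.8,0.65,0,-0.05],[1,-0.75,0.65,0,-0.1],[1,0,0,0,0],[1,0,0,0,0]]]'|grep -E 'force'; python3 arc.py >a.txt;head -1 a.txt;python3 - <<'E'
from h import *
for n,b in(('top',(185,90,110,120,5)),('scene',(230,150,130,120,5))):
    p,d=cams.read_camera(n);np.savez(f'{n}5.npz',p=p,d=d);crop(p,*b,f'pics/{n}5.png')
E
```

```text
force: [0.5, -0.2, 0.0]
t 9.825 ee [ 0.5083 -0.0216  0.0507] fix mm [-77.8 -52.3] tipz 39.7 yaw 0.524 F [ 0.46 -0.22  0.  ] Ffix [ 0.4  -0.32] open 0.0004048439028292966 j [-0.11 -0.01  2.14 -0.08  0.96 -0.59]
```

View pics/scene5.png

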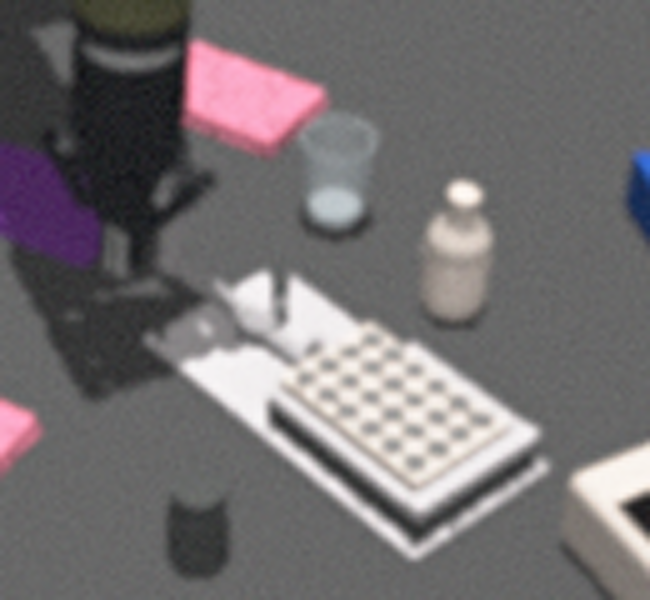

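The lever has swung round and left the fingers, and the force is about zero. I'll rise and clear out to the right for a full check.

```bash
python3 -m jog '[[[1,0,-0.5,2,0],[1,0,-0.5,4,0],[1,0,0,6,0],[1,-1,-1,6,0],[1,-2,-5,2,0],[1,-1,-5,0,0],[1,-1,-5,0,0],[1,0,-5,0,0],[1,0,-5,0,0],[1,0,-5,0,0],[1,0,0,0,0],[1,0,0,0,0]]]'; python3 - <<'E'
from h import *
for n,b in(('top',(185,90,110,120,5)),('scene',(230,150,130,120,5))):
    p,d=cams.read_camera(n);np.savez(f'{n}6.npz',p=p,d=d);crop(p,*b,f'pics/{n}6.png');cv2.imwrite(f'pics/{n}6f.png',p[:,:,::-1])
E
```

```text
t: 11.42
ee_pos: [0.4542, -0.3544, 0.2586]
tcp_rot: [[-0.503, 0.863, 0.052], [0.859, 0.506, -0.075], [-0.092, 0.007, -0.996]]
force: [0.2, 0.6, -0.1]
opening: 0.0002
```

View pics/top6.png

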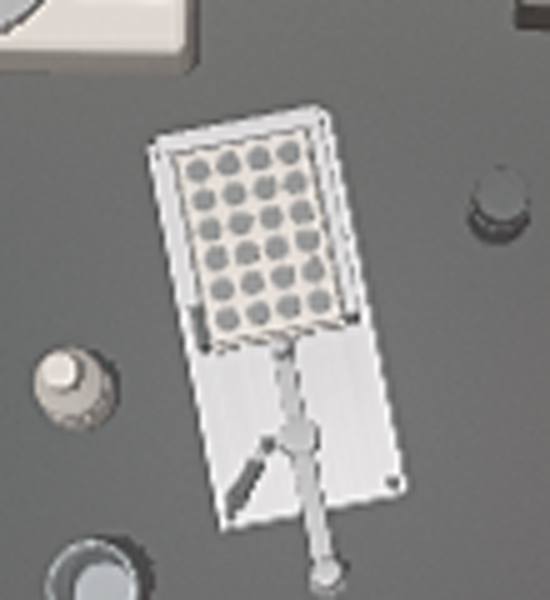

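View pics/scene6f.png

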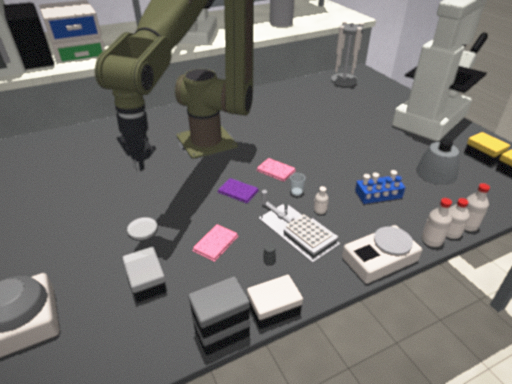

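View pics/top6f.png

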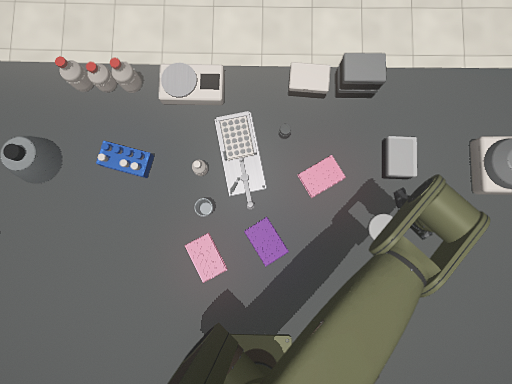

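The lever lies along the bed axis, with its post at top crop (325,572) and its pin at (283,348), right behind the plate's near edge. I'll check this in numbers, and check the bystanders too.

```bash
python3 - <<'E'
from fit import *
q=np.array([0.57328,0.0460,0.2144]);c,s=np.cos(q[2]),np.sin(q[2]);R=np.array([[c,-s],[s,c]])
for nm,xy,z in [('post',(325,572),.06),('pin',(283,348),.04),('pl',(177,153),.0394),('pl',(304,131),.0394),('pl',(347,322),.0394),('pl',(212,348),.0394)]:
    w=back('top',uv([xy],185,90,5),z)[0];print(nm,((w[:2]-q[:2])@R*1000).round(1))
# bystander shift: patch registration between first and last picture
a=np.load('top0.npz')['p'];b=np.load('top6.npz')['p']
for nm,(x,y,r) in dict(bottle=(200,167,10),beaker=(204,207,11),can=(285,131,8),rack=(125,159,30),box=(401,157,18),pink1=(206,257,22),purple=(266,241,22),pink2=(321,176,22)).items():
    A=cv2.cvtColor(a[y-r:y+r,x-r:x+r],7);B=cv2.cvtColor(b[y-r-4:y+r+4,x-r-4:x+r+4],7)
    m=cv2.matchTemplate(B,A,cv2.TM_CCOEFF_NORMED);_,v,_,l=cv2.minMaxLoc(m);print(nm,round(v,3),l[0]-4,l[1]-4)
st=ctrl.sense();print(st['t'],st['force'].round(2),np.abs(st['joint_vel']).max())
E
```

```text
post [-88.5   1.6]
pin [54.2  0.2]
pl [189.1  41.5]
pl [187.4 -39.1]
pl [ 62.6 -41.7]
pl [63.  43.2]
bottle 1.0 0 0
beaker 1.0 0 0
can 0.997 0 0
rack 0.999 0 0
box 1.0 0 0
pink1 1.0 0 0
purple 0.996 0 0
pink2 1.0 0 0
11.525 [ 0.35 -0.04 -0.74] 0.012848543417064349
```

```bash
python3 -c "
from bench import ctrl
print(ctrl.hand_in())"
```

```text
the job is handed in; nothing more can be done
None
```

The job is done and handed in at about 11.5 s of the 48 s. The plate is home against the end stop, and the clamp lever has snapped into lock behind it.

- **Plate:** I pushed it along the bed with the sides of the shut fingers until the force rose to about 8.7 N at the stop. In the last pictures its edges measure x ≈ 63 and 187–189 mm, against a nominal 62 and 190, which is within image accuracy. It lies flat.
- **Lever:** I pushed the post round from its +x side, with at most about 9.5 N read on the tool, past the dead point. It then left the fingers by itself. The post measures (-88.5, 1.6) mm and the pin (54, 0) mm, against (-90, 0) and (55, 0) when locked.
- **Bystanders:** The bottle, canister, beaker, tube rack, tip box and look-alike plates showed no shift between the first and last top pictures. The arm partly hid the dish from above at the end, so I checked it by eye in the scene view, where it looks unmoved.
- **Robot:** It finished well clear, with the tool at 0.26 m height and the force reading under 1 N.

No checks failed or disagreed.

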